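# Stand a toppled pipette tip box back on its feet and push it home in its bench bracket

### The job

The blue pipette tip box has ended up standing on its end with its clear lid hanging open. Pushing it with the fingers only, first swing the lid shut while the box is still on its end so that the tips are covered, then push the box over onto its feet, lid upwards, and push it gently along the bench into the dark steel bracket until its end rests against the bracket's stop. Do not lift or carry the box, and leave the other things on the bench where they are.

Things in the scene. Friction and masses are not known exactly. Their poses are not given: they have to be found in the camera images.
- tip_box: Tip box, blue below, clear blue lid; 68 (x) x 118 (y) x 72 (z) mm shut: lower part 40, lid 32 high; about 0.2 kg, friction about 0.6. Origin: centre of underside; z from underside to lid, x to the lid's hinge. At the start it stands on its -y end: y up, origin 59 mm up, underside facing roughly world +y (the bracket), hinge away from the robot. Pushed that way it lands on its feet.
- tip_box_lid (a joint): Lid hinge, rad: 0 shut, 1.83 fully open. The hinge line is parallel to the box's y through x = +34, z = +41 mm of the box's frame; opening turns the lid about the box's +y. Light friction and damping (under 0.5 N at the front edge if moved slowly): it stays where it is while the box stands on its end.
- lid_front (a point): Middle of the lid's front wall, moving with the lid: at (-34, 0, 56) mm of the box's frame when shut, 70 mm from the hinge line. The lid's top face is then 72 mm from the underside.
- box_heel (a point): Middle of the edge between the underside and the -y end of the box, in the box's frame at (0, -59, 0) mm. The box pivots on this edge as it goes over; it stays on the bench throughout.
- box_toe (a point): Middle of the edge between the underside and the +y end of the box, in the box's frame at (0, +59, 0) mm; this end goes into the bracket first. At the start it is at the top.
- holder: Dark steel bracket, fixed: two rails 5 mm thick, 22 high, 88 long, 77 mm apart inside, and an end stop. Origin: on the bench, middle of the stop's inner face; y points out through the stop, x across the rails. The mouth opens to its -y (the robot's right), its lips splay out another 25 mm. Rubber bumpers stand 2 mm out from the stop: a box that is home has box_toe at y = -2 mm, last 30 mm outside.
- laptop: Open laptop behind the work, does not move: the keyboard part is 264 (x) x 397 (y) mm and 22 mm high, its front edge about 132 mm on the robot's side of this origin (centre of its underside); the screen stands up at its far edge. To the left of the bracket stand a black sample reader and, beyond it, a black cabinet 430 mm high: keep the arm clear of them.
- beaker: Clear plastic beaker, 67 mm across, 71 mm high, bystander. Origin: centre of its underside.
- bottle: White square media bottle, 66 x 66 x 170 mm, bystander. Origin: centre of its underside.
- mouse: Black computer mouse, 104 x 60 x 37 mm, bystander. Origin: centre of its underside.

How it is judged:
By the outcome, as a careful person would: the job done as asked, in the order asked, and still so for the second after the job is handed in, with the robot touching nothing.
It also fails if it takes over 72 s, if anything falls off the work surface, if the arm or the gripper's body presses on something with over 40 N, if the wrist force passes 120 N, or if a joint passes its speed limit or range.

### The arm

A 6-joint arm with a two-finger parallel gripper is mounted at the origin on a cart in front of the work surface, level with it; the furniture and walls round the work are solid. World frame = base frame: x ahead of the robot, y to its left, z up, the work surface at z = 0. Lengths are in m, angles in rad, forces in N, time in s.
With the tool pointing down it reaches from about 0.375 to 0.975 m from the base axis. Payload 3.8 kg.
Tool frame: the origin (TCP) lies at the very end of the fingers, on their centre line; the grasp point (between the pads) lies behind it (bot.tcp_to_grasp is the y of the grasp point in the tool frame, in m); y points along the fingers, z is the direction in which the jaws open and shut, and the axes are right-handed (so a half turn about y gives the same grasp; the last joint's range is limited). The gripper opens to 85 mm and grips with 20 to 120 N. Pads are 22 mm wide; open, the fingers measure 114 mm over their backs; the gripper's body (76 mm by 85 mm) begins 54 mm behind the grasp point. The pads swing forward as they close: fully open they stand 13 mm farther back than shut.
Start: joints at [-1.291, 0.264, 1.604, -0, 1.274, -0.037], TCP at [0.21, -0.641, 0.231] pointing down, gripper open.
Joint ranges: [-2.63, 2.63], [-0.94, 2.18], [0.31, 2.57], [-1.31, 4.45], [0, 2.66], [-2.55, 2.55]. Speed limits (rad/s): [2.57, 2.57, 3.14, 3.14, 3.14, 3.14].

### API

Orientations are given as a rotation vector (axis times angle).
In Python, from workcell import bot, optics, workorder gives the robot as it stands.
- The arm moves only by the shell command python3 -m handwheel 'ROWS' [FORCE]. ROWS is JSON, a list of rows, each a list of 7 numbers: the shift along the tool's x, y, z in m, then the turn, a rotation vector about the tool's x, y, z in rad, then the opening, from 0 (shut) to 1 (fully open). A call has 1 to 8 rows; each row shifts and turns the commanded pose from where the row before left it, along the tool's axes as they then stand; what a row does not reach is not made up. A row lasts 1/8 s, in which the tool goes at most 62.5 mm and 10.7 degrees, less where a joint would pass 70% of its speed; a pose out of reach is approached as far as the arm can. A call with a gripper value outside its range is refused whole. The fingers move at their own pace and stop on an object; FORCE is the grip in N (left out, the last holds). Time passes only in rows, so rows that do not move let the fingers close. It gives the time, the measured TCP pose, the force and the opening at its end, in the units of the state.
- bot.read_state(): the state, without advancing time (a new reading comes with each control period).
- optics.read_camera(name): name is "side" or "top"; returns a dict with "image" (480x640x3 uint8, red, green, blue), "z_map" (480x640 float32, m along the optical axis (not along the pixel's ray), 0 where there is no reading), "mtx" (3x3 intrinsics, pixels), "world_from_camera" (4x4, takes a point from camera to world coordinates). Camera axes: x right, y down, z forward; pixel columns grow to the right and rows downward; lengths in m; the calibration is good to about 2 mm. A picture is of the moment at which its call begins.
- workorder.finish_job(): hands the job in, once; it reports no verdict.
The state is a dict: "time": time; "q": joint angles; "joint_vel": joint speeds; "joint_torque": joint torques, N m; "tool_pos": TCP position; "tcp_rot": TCP orientation; "wrist_force": force on the tool from outside, world axes, zero at the start; "torque": the same for the moment, N m; "width": opening from 0.0 (shut) to 1.0 (fully open).
Only numpy, scipy, OpenCV 4.12 (cv2) and the standard library are available. Lean on these libraries where they do the work, as an engineer would, in place of code of your own. Each camera call takes 0.05 s, during which the arm holds its last target.

## Working session

There is one attempt and no reset: what is moved stays moved. The work goes in short steps, Python scripts to look and compute and a shell command to move; the robot and the scene stay as the last step left them, time stands still between calls to the robot, and variables do not carry over. Pictures are saved under pics/ and viewed, and the job is handed in when it is done.

```bash
ls; mkdir -p pics
python3 - <<'E'
from workcell import bot, optics, workorder
import cv2,numpy as np
s=bot.read_state(); print({k:np.round(v,3).tolist() for k,v in s.items()}, bot.tcp_to_grasp)
for n in("side","top"):
    c=optics.read_camera(n); cv2.imwrite(f"pics/{n}0.png",c["image"][:,:,::-1]); print(n,c["mtx"].tolist(),np.round(c["world_from_camera"],3).tolist())
E
```

```text
pics
{'time': 0.0, 'q': [-1.291, 0.265, 1.605, -0.0, 1.274, -0.037], 'joint_vel': [-0.001, 0.001, 0.001, 0.001, 0.0, -0.0], 'joint_torque': [0.0, -51.51, -36.731, -0.0, 0.013, 0.0], 'tool_pos': [0.21, -0.641, 0.23], 'tcp_rot': [-0.328, 2.053, -2.048], 'wrist_force': [0.461, -1.133, -0.153], 'torque': [0.027, 0.028, 0.018], 'width': 1.0} -0.0187
side [[489.6883821427361, 0.0, 313.62553398058367], [0.0, 489.6883821427361, 241.19198137005225], [0.0, 0.0, 1.0]] [[0.829, 0.446, -0.338, 0.883], [0.56, -0.667, 0.491, -0.714], [-0.006, -0.596, -0.803, 1.044], [0.0, 0.0, 0.0, 1.0]]
top [[580.4668157349337, 0.0, 325.57386414835474], [0.0, 580.4668157349337, 241.68941463900487], [0.0, 0.0, 1.0]] [[0.012, -0.998, 0.067, 0.409], [-1.0, -0.011, 0.014, -0.144], [-0.014, -0.067, -0.998, 1.455], [0.0, 0.0, 0.0, 1.0]]
```

View pics/side0.png

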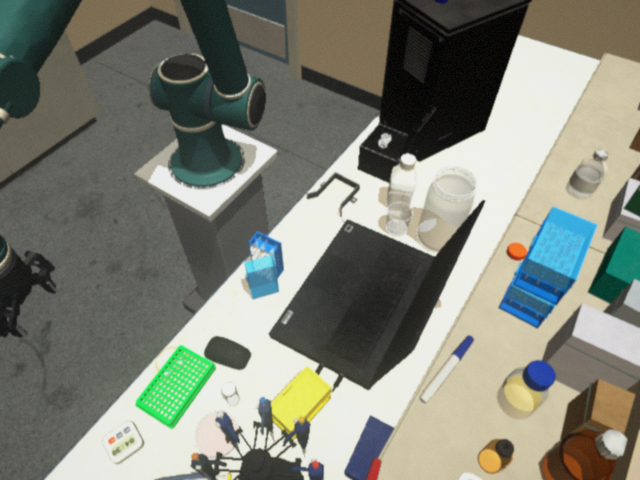

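View pics/top0.png

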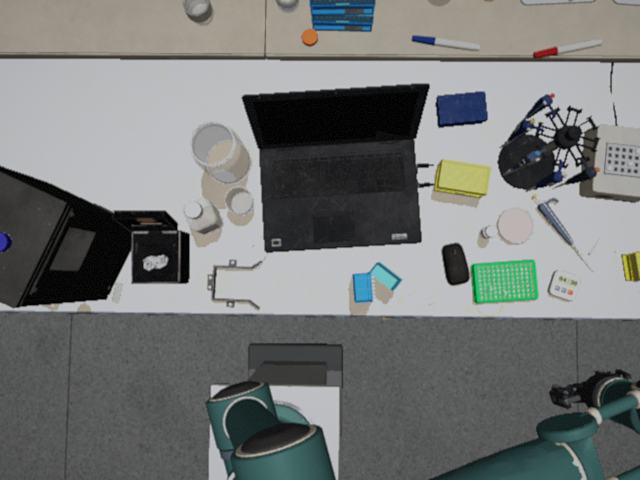

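```bash
cat > h.py <<'E'
from workcell import bot, optics, workorder
import cv2,numpy as np
def pts(c):
    K=c["mtx"];T=c["world_from_camera"];z=c["z_map"]
    v,u=np.mgrid[:480,:640]
    P=np.stack([(u-K[0,2])*z/K[0,0],(v-K[1,2])*z/K[1,1],z],-1)
    return P@T[:3,:3].T+T[:3,3]
def ray(c,u,v,h):
    K=c["mtx"];T=c["world_from_camera"]
    d=T[:3,:3]@np.array([(u-K[0,2])/K[0,0],(v-K[1,2])/K[1,1],1]);o=T[:3,3]
    return o+d*(h-o[2])/d[2]
def proj(c,p):
    T=np.linalg.inv(c["world_from_camera"]);q=c["mtx"]@(T[:3,:3]@np.asarray(p)+T[:3,3]);return q[:2]/q[2]
def crop(c,x0,y0,x1,y1,f,name):
    cv2.imwrite(name,cv2.resize(np.ascontiguousarray(c["image"][y0:y1,x0:x1,::-1]),None,fx=f,fy=f,interpolation=cv2.INTER_CUBIC))
E
python3 - <<'E'
from h import *
t=optics.read_camera("top");s=optics.read_camera("side")
crop(t,190,230,420,330,3.4,"pics/tc1.png"); crop(s,220,160,380,320,3.7,"pics/sc1.png")
P=pts(t)
for v in range(258,310,4): print(v,[(int(1000*P[v,u,0]),int(1000*P[v,u,1]),int(1000*P[v,u,2])) for u in range(348,410,5)])
E
```

```text
258 [(466, -180, 0), (466, -192, -3), (465, -204, 9), (466, -217, 0), (466, -229, 4), (466, -242, -2), (466, -255, 2), (466, -267, 5), (467, -279, 4), (467, -292, 0), (467, -305, 0), (467, -318, -2), (468, -331, -6)]
262 [(456, -180, -2), (455, -192, 6), (456, -205, 6), (456, -217, 0), (456, -229, 5), (456, -242, 0), (453, -247, 106), (457, -267, 0), (457, -280, -3), (457, -292, -2), (457, -305, -1), (457, -317, 0), (457, -330, -4)]
266 [(445, -180, 3), (446, -193, -6), (446, -205, 1), (446, -217, 1), (446, -230, 0), (446, -242, 11), (443, -246, 117), (443, -257, 122), (447, -280, 0), (447, -293, -3), (447, -305, 0), (447, -317, 4), (447, -330, 1)]
270 [(436, -180, -3), (436, -192, 0), (436, -205, 0), (436, -217, -1), (436, -230, -1), (434, -234, 119), (434, -246, 118), (434, -257, 117), (434, -269, 116), (437, -292, 0), (437, -305, 0), (437, -317, 1), (437, -329, 3)]
274 [(426, -180, 1), (425, -191, 58), (424, -200, 121), (425, -212, 117), (425, -223, 113), (426, -242, 4), (425, -246, 119), (425, -258, 109), (425, -269, 118), (425, -280, 120), (427, -306, -7), (427, -317, 0), (427, 
[... 1108 characters left out ...]
-2), (377, -317, 3), (377, -330, -1)]
298 [(366, -181, 1), (366, -193, -1), (370, -201, 117), (370, -212, 115), (370, -224, 114), (366, -243, -3), (367, -255, 0), (367, -268, 2), (367, -280, -1), (367, -293, -5), (367, -305, 2), (367, -318, -3), (368, -330, 0)]
302 [(356, -181, -1), (356, -193, 0), (360, -201, 115), (356, -218, 0), (357, -230, 1), (357, -243, -2), (357, -255, 1), (357, -267, 5), (357, -281, -2), (357, -292, 5), (357, -305, -2), (358, -317, 1), (358, -329, 5)]
306 [(346, -181, -3), (346, -193, -1), (346, -206, -1), (346, -218, 0), (346, -231, -2), (347, -243, 1), (347, -255, 2), (347, -268, 1), (347, -280, 3), (347, -293, -2), (347, -306, -4), (348, -318, 0), (348, -331, -5)]
```

View pics/tc1.png

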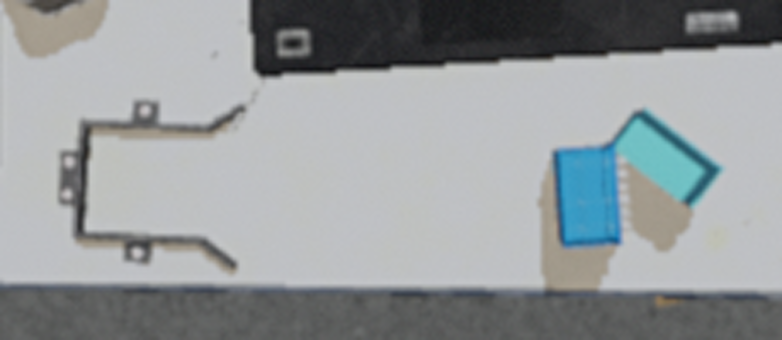

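View pics/sc1.png

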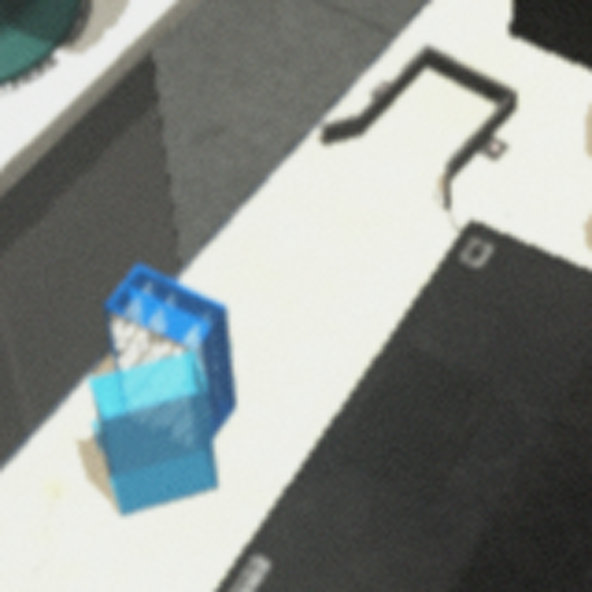

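Run:
```python
from h import *
t=optics.read_camera("top");P=pts(t)
m=(P[...,2]>100)
M=(P[...,2]>.095)&(P[...,2]<.14)&(P[...,0]>.33)&(P[...,0]<.5)&(P[...,1]<-.17)&(P[...,1]>-.33)
hsv=cv2.cvtColor(t["image"],cv2.COLOR_RGB2HSV)
v,u=np.nonzero(M)
print(len(v)); 
for a,b in((288,362),(284,395)): print(hsv[a,b],t["image"][a,b])
sat=hsv[...,1];
n,l,st,_=cv2.connectedComponentsWithStats(M.astype(np.uint8))
for i in range(1,n):
    print(i,st[i])
    if st[i,4]>50:
        r=cv2.minAreaRect(P[l==i][:,:2].astype(np.float32)*1000);print(r,cv2.boxPoints(r))
```

```text
974
[ 99 174 195] [ 62 155 195]
[ 97 144 122] [ 53 106 122]
1 [354 261  49  42 974]
((408.4671325683594, -238.8282470703125), (75.4541244506836, 118.08590698242188), 26.22759437561035) [[ 348.5309  -202.53705]
 [ 400.71756 -308.4655 ]
 [ 468.40335 -275.11945]
 [ 416.2167  -169.19098]]
```

Run:
```python
from h import *
from scipy.spatial.transform import Rotation as R
t=optics.read_camera("top")
f=lambda x,y,h:np.round(ray(t,190+(x+.5)/3.4-.5,230+(y+.5)/3.4-.5,h)*1000,1)[:2]
print("box",[f(*p,.118) for p in((555,150),(565,245),(620,243),(612,147))])
print("lid",[f(*p,.118) for p in((645,110),(720,165),(690,205))])
print("brk stop/rails inner",[f(*p,.022) for p in((88,129),(83,236),(210,132),(205,238))])
print("lips",[f(*p,.022) for p in((242,107),(236,266))])
hsv=cv2.cvtColor(t["image"],cv2.COLOR_RGB2HSV);P=pts(t)
M=(P[...,2]>.100)&(P[...,2]<.14)&(P[...,0]>.33)&(P[...,0]<.5)&(P[...,1]<-.17)&(P[...,1]>-.33)
for nm,m in(("box",M&(t["image"][...,0]<45)),("boxhue",M&(hsv[...,0]>96)),("lid",M&(hsv[...,0]<=96))):
    m=cv2.morphologyEx(m.astype(np.uint8),cv2.MORPH_OPEN,np.ones((3,3)))>0
    r=cv2.minAreaRect(P[m][:,:2].astype(np.float32)*1000);print(nm,m.sum(),r)
s=bot.read_state();Rm=R.from_rotvec(s["tcp_rot"]).as_matrix();print(Rm.round(3))
```

```text
box [array([ 425.4, -188.8]), array([ 361.5, -196.1]), array([ 363.3, -233.1]), array([ 427.8, -227.3])]
lid [array([ 453.1, -249.4]), array([ 416.5, -300.2]), array([ 389.4, -280.1])]
brk stop/rails inner [array([437.8, 147.6]), array([360.3, 149.3]), array([436.6,  58.6]), array([359.9,  60.7])]
lips [array([455.1,  35.7]), array([340.1,  37.8])]
box 0 ((0.0, 0.0), (0.0, 0.0), 0.0)
boxhue 509 ((395.17584228515625, -213.82809448242188), (67.28709411621094, 42.073753356933594), 5.074804306030273)
lid 276 ((422.4001770019531, -261.8855895996094), (61.22771453857422, 24.651758193969727), 52.490413665771484)
[[-0.95  -0.     0.311]
 [-0.311  0.001 -0.95 ]
 [-0.    -1.    -0.001]]
```

```bash
python3 -m handwheel '[[-0.047,0,-0.027,0,0,0,0],[-0.047,0,-0.027,0,0,0,0],[-0.047,0,-0.027,0,0,0,0],[-0.047,0,-0.027,0,0,0,0],[-0.047,0,-0.027,0,0,0,0],[-0.047,0,-0.027,0,0,0,0]]'; python3 -m handwheel '[[0,0,0,0,-0.18,0,0],[0,0,0,0,-0.18,0,0],[0,0,0,0,-0.18,0,0],[0,0,0,0,-0.18,0,0],[0,0,0,0,-0.18,0,0],[0,0,0,0,-0.18,0,0],[0,0,0,0,-0.18,0,0],[0,0,0,0,0,0,0]]'
```

```text
time: 1.05
tool_pos: [0.4288, -0.3982, 0.2315]
tcp_rot: [-0.327, 2.05, -2.051]
wrist_force: [0.4, 0.2, -0.2]
width: 0.001
time: 2.05
tool_pos: [0.4277, -0.3996, 0.2313]
tcp_rot: [-1.211, 1.206, -1.206]
wrist_force: [1.1, -1.4, 0.1]
width: 0.003
```

```bash
cat >> h.py <<'E'
from scipy.spatial.transform import Rotation as R
def st():
    s=bot.read_state();M=R.from_rotvec(s["tcp_rot"]).as_matrix()
    print("t",round(s["time"],2),"tcp",np.round(np.array(s["tool_pos"])*1000,1),"F",np.round(s["wrist_force"],2),"w",round(s["width"],2),"q",np.round(s["q"],2));print(M.round(3).tolist());return s,M
def go(x,y,z):
    s,M=st();print("tool shift",(M.T@(np.array([x,y,z])/1000-s["tool_pos"])).round(4))
E
python3 -c "
from h import *
st()"
```

```text
t 2.05 tcp [ 427.7 -399.6  231.3] F [ 1.1  -1.37  0.14] w 0.0 q [-0.79  0.1   1.8  -0.    1.25 -0.8 ]
[[0.004, -0.0, 1.0], [-1.0, 0.0, 0.004], [-0.0, -1.0, -0.0]]
```

```bash
python3 -m handwheel '[[0,0,0,0,0,0.175,0],[0,0,0,0,0,0.175,0],[0,0,0,0,0,0.174,0],[0,0,0,0,0,0,0]]'; python3 -c "
from h import *
go(460,-330,25)"
```

```text
time: 2.55
tool_pos: [0.4267, -0.4012, 0.2274]
tcp_rot: [-0.815, 1.418, -0.81]
wrist_force: [1.2, -0.4, 0.1]
width: -0.005
t 2.55 tcp [ 426.7 -401.2  227.4] F [ 1.18 -0.44  0.06] w -0.0 q [-0.97  0.38  1.55  0.29  1.66 -1.01]
[[-0.002, -0.005, 1.0], [-0.864, 0.504, 0.0], [-0.504, -0.864, -0.005]]
tool shift [0.0404 0.2106 0.0345]
```

```bash
python3 -m handwheel '[[0.008,0.042,0.007,0,0,0,0],[0.008,0.042,0.007,0,0,0,0],[0.008,0.042,0.007,0,0,0,0],[0.008,0.042,0.007,0,0,0,0],[0.008,0.042,0.0065,0,0,0,0],[0,0,0,0,0,0,0]]'; python3 -c "
from h import *
go(436,-302,25);go(412,-293,25);go(386,-276,25)
t=optics.read_camera('top');s=optics.read_camera('side')
crop(t,320,220,440,310,5,'pics/t2.png');crop(s,200,200,330,320,5,'pics/s2.png')
"
```

```text
time: 3.3
tool_pos: [0.4602, -0.3253, 0.0277]
tcp_rot: [-0.82, 1.414, -0.806]
wrist_force: [0.2, 0.4, 0.3]
width: 0.0
t 3.3 tcp [ 460.2 -325.3   27.7] F [0.18 0.39 0.26] w 0.0 q [-0.86  0.51  1.76  0.34  1.3  -1.03]
[[0.004, -0.008, 1.0], [-0.864, 0.503, 0.007], [-0.503, -0.864, -0.005]]
tool shift [-0.0189  0.0142 -0.0241]
t 3.3 tcp [ 460.2 -325.3   27.7] F [0.18 0.39 0.26] w 0.0 q [-0.86  0.51  1.76  0.34  1.3  -1.03]
[[0.004, -0.008, 1.0], [-0.864, 0.503, 0.007], [-0.503, -0.864, -0.005]]
tool shift [-0.0268  0.0189 -0.048 ]
t 3.3 tcp [ 460.2 -325.3   27.7] F [0.18 0.39 0.26] w 0.0 q [-0.86  0.51  1.76  0.34  1.3  -1.03]
[[0.004, -0.008, 1.0], [-0.864, 0.503, 0.007], [-0.503, -0.864, -0.005]]
tool shift [-0.0415  0.0277 -0.0739]
```

View pics/t2.png

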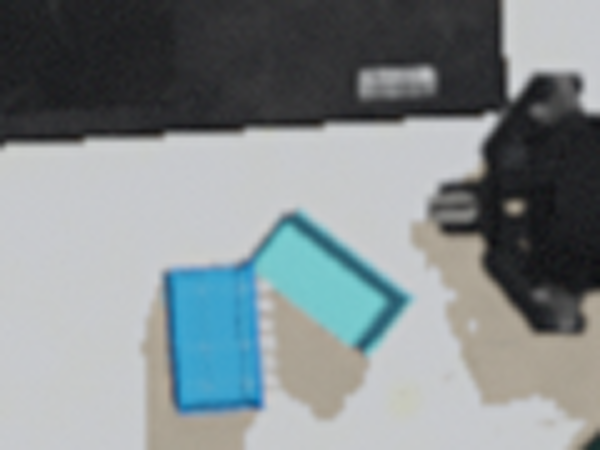

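View pics/s2.png

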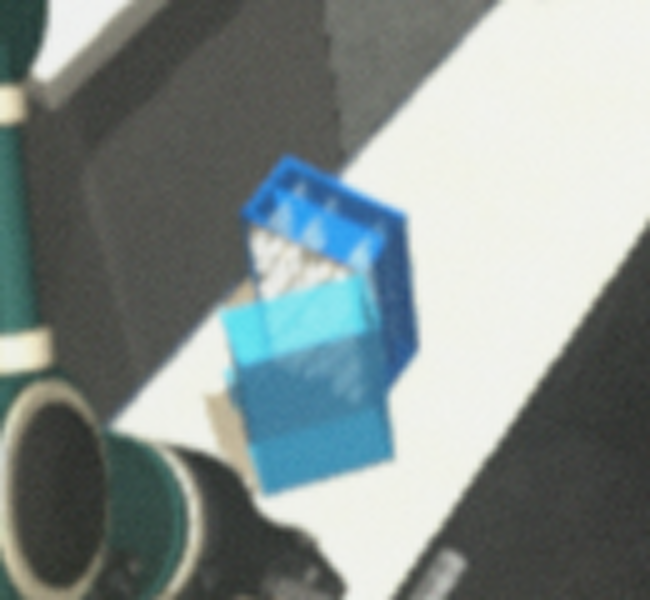

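```bash
python3 -m handwheel '[[-0.005,0.003,-0.0075,0,0,0,0],[-0.005,0.003,-0.0075,0,0,0,0],[-0.005,0.003,-0.0075,0,0,0,0],[-0.004,0.003,-0.0075,0,0,0,0]]'; python3 -m handwheel '[[-0.001,0.0006,-0.003,0,0,0,0],[-0.001,0.0006,-0.003,0,0,0,0],[-0.001,0.0006,-0.003,0,0,0,0],[-0.001,0.0006,-0.003,0,0,0,0],[-0.001,0.0006,-0.003,0,0,0,0],[-0.001,0.0006,-0.003,0,0,0,0],[-0.001,0.0006,-0.003,0,0,0,0],[-0.001,0.0006,-0.002,0,0,0,0]]';  python3 -c "
from h import *
go(384,-276,25)
t=optics.read_camera('top')
crop(t,320,220,440,310,5,'pics/t3.png')
"
```

```text
time: 3.9
tool_pos: [0.431, -0.3065, 0.0289]
tcp_rot: [-0.819, 1.409, -0.811]
wrist_force: [0.3, -0.4, -0.4]
width: -0.0
time: 4.9
tool_pos: [0.4084, -0.2974, 0.0284]
tcp_rot: [-0.819, 1.41, -0.81]
wrist_force: [0.3, -0.9, -0.2]
width: -0.0
t 4.9 tcp [ 408.4 -297.4   28.4] F [ 0.33 -0.94 -0.23] w -0.0 q [-0.9   0.43  1.9   0.33  1.26 -1.08]
[[0.005, -0.003, 1.0], [-0.866, 0.5, 0.006], [-0.5, -0.866, -0.0]]
tool shift [-0.0169  0.0137 -0.0243]
```

View pics/t3.png

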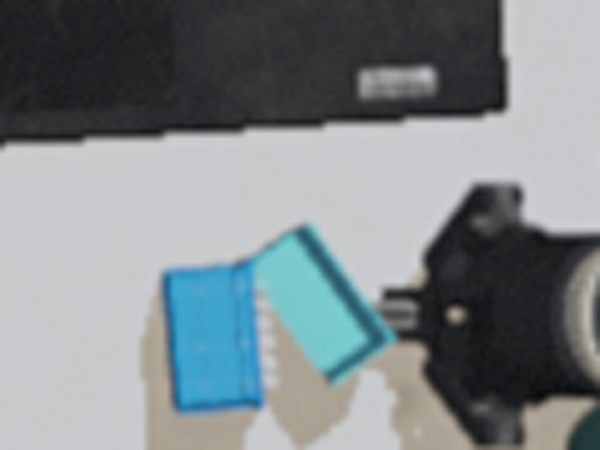

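```bash
python3 -m handwheel '[[-0.0011,0.0006,-0.0018,0,0,0,0],[-0.0011,0.0006,-0.0018,0,0,0,0],[-0.0011,0.0006,-0.0018,0,0,0,0],[-0.0011,0.0006,-0.0018,0,0,0,0],[-0.0011,0.0006,-0.0018,0,0,0,0],[-0.0011,0.0006,-0.0018,0,0,0,0],[-0.0011,0.0006,-0.0018,0,0,0,0],[-0.0011,0.0006,-0.0018,0,0,0,0]]'; python3 -m handwheel '[[-0.0012,0.0007,-0.0012,0,0,0,0],[-0.0012,0.0007,-0.0012,0,0,0,0],[-0.0012,0.0007,-0.0012,0,0,0,0],[-0.0012,0.0007,-0.0012,0,0,0,0],[-0.0012,0.0007,-0.0012,0,0,0,0],[-0.0012,0.0007,-0.0012,0,0,0,0],[-0.0012,0.0007,-0.0012,0,0,0,0],[-0.0012,0.0007,-0.0012,0,0,0,0]]';  python3 -c "
from h import *
go(384,-276,25)
t=optics.read_camera('top')
crop(t,320,220,440,310,5,'pics/t4.png')
"
```

```text
time: 5.95
tool_pos: [0.3941, -0.2874, 0.0287]
tcp_rot: [-0.819, 1.41, -0.811]
wrist_force: [-0.1, -0.0, 0.5]
width: 0.001
time: 6.95
tool_pos: [0.3845, -0.2764, 0.0286]
tcp_rot: [-0.819, 1.41, -0.811]
wrist_force: [-0.2, -0.1, 0.2]
width: 0.001
t 6.95 tcp [ 384.5 -276.4   28.6] F [-0.24 -0.12  0.23] w 0.0 q [-0.9   0.38  1.97  0.33  1.24 -1.09]
[[0.005, -0.003, 1.0], [-0.866, 0.5, 0.006], [-0.5, -0.866, 0.0]]
tool shift [ 0.0015  0.0034 -0.0005]
```

View pics/t4.png

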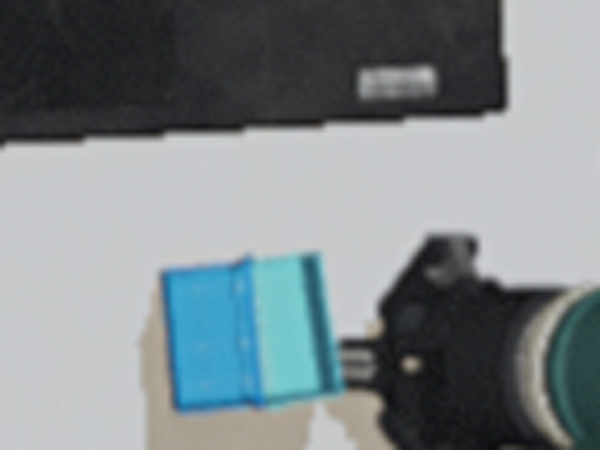

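```bash
python3 -m handwheel '[[-0.0005,0.0003,0,0,0,0,0],[-0.0005,0.0003,0,0,0,0,0],[-0.0005,0.0003,0,0,0,0,0],[-0.0005,0.0003,0,0,0,0,0],[-0.0005,0.0003,0,0,0,0,0],[-0.0005,0.0003,0,0,0,0,0],[-0.0005,0.0003,0,0,0,0,0],[0,0,0,0,0,0,0]]';  python3 -c "
from h import *
st()
t=optics.read_camera('top');s=optics.read_camera('side')
crop(t,340,260,400,310,10,'pics/t5.png');crop(s,220,210,320,310,6,'pics/s5.png')
"
```

```text
time: 8.0
tool_pos: [0.3846, -0.2725, 0.0286]
tcp_rot: [-0.819, 1.409, -0.811]
wrist_force: [0.6, -1.6, -0.6]
width: -0.001
t 8.0 tcp [ 384.6 -272.5   28.6] F [ 0.64 -1.63 -0.57] w -0.0 q [-0.9   0.37  1.97  0.33  1.24 -1.09]
[[0.005, -0.003, 1.0], [-0.866, 0.5, 0.006], [-0.5, -0.866, 0.0]]
```

View pics/t5.png

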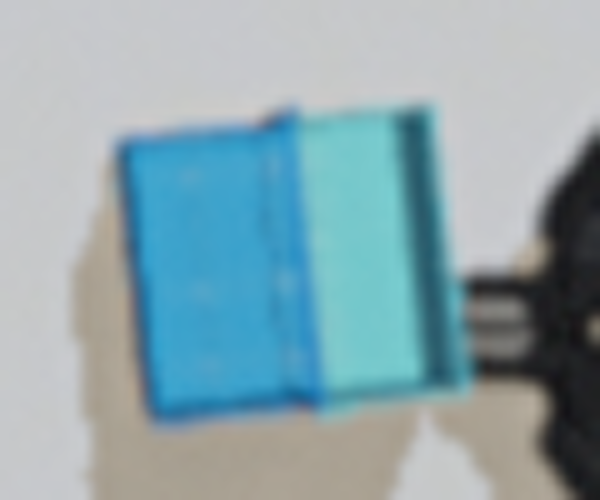

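View pics/s5.png

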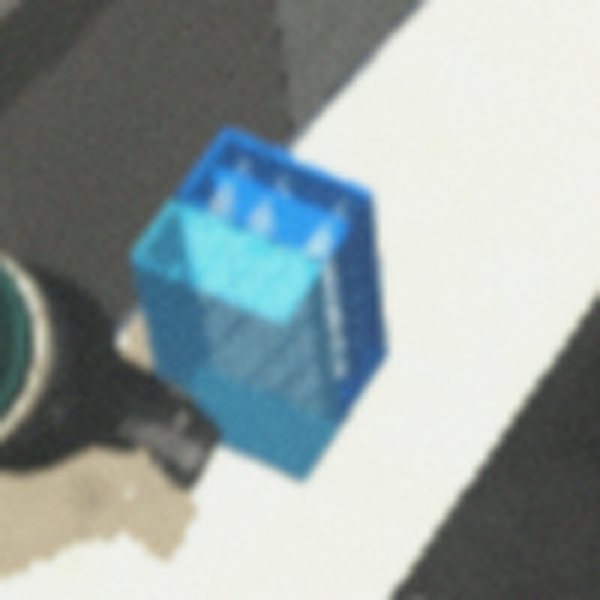

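```bash
python3 -m handwheel '[[0.009,-0.005,0,0,0,0,0],[0.016,-0.009,0.005,0,0,0,0],[-0.005,-0.035,0.006,0,0,0,0],[-0.0175,-0.03,0.005,0,0,0,0],[0,0,0,0,0,0,0]]';  python3 -c "
from h import *
go(400,-285,95)
t=optics.read_camera('top')
crop(t,330,250,410,310,9,'pics/t6.png')
f=lambda x,y,h:np.round(ray(t,340+(x+.5)/10-.5,260+(y+.5)/10-.5,h)*1000,1)[:2]
print([f(*p,.118) for p in((122,140),(152,420),(468,388),(435,105))])
"
```

```text
time: 8.72
tool_pos: [0.4027, -0.3166, 0.0984]
tcp_rot: [-0.82, 1.405, -0.816]
wrist_force: [-0.9, -0.1, -0.7]
width: -0.006
t 8.72 tcp [ 402.7 -316.6   98.4] F [-0.9  -0.15 -0.74] w -0.01 q [-0.92  0.35  1.85  0.31  1.38 -1.06]
[[0.007, 0.001, 1.0], [-0.868, 0.496, 0.006], [-0.496, -0.868, 0.004]]
tool shift [-0.0257  0.0186 -0.0025]
[array([ 425.8, -186.2]), array([ 361.9, -193.6]), array([ 370. , -265.9]), array([ 434.7, -258. ])]
```

View pics/t6.png

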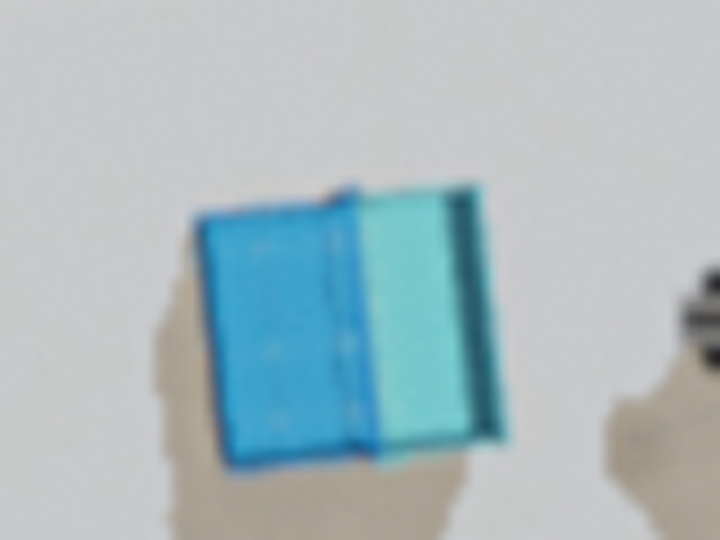

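```bash
python3 -m handwheel '[[-0.012,0.007,0,0,0,0,0],[-0.012,0.007,0,0,0,0,0],[-0.010,0.006,0,0,0,0,0]]'; python3 -m handwheel '[[-0.0043,0.0025,-0.0005,0,0,0,0],[-0.0043,0.0025,-0.0005,0,0,0,0],[-0.0043,0.0025,-0.0005,0,0,0,0],[-0.0043,0.0025,-0.0005,0,0,0,0],[-0.0043,0.0025,-0.0005,0,0,0,0],[-0.0043,0.0025,-0.0005,0,0,0,0],[-0.0043,0.0025,-0.0005,0,0,0,0]]';  python3 -c "
from h import *
st()
t=optics.read_camera('top');s=optics.read_camera('side')
crop(t,330,250,410,310,9,'pics/t7.png');crop(s,220,210,320,310,6,'pics/s7.png')
"
```

```text
time: 9.15
tool_pos: [0.3998, -0.2725, 0.0945]
tcp_rot: [-0.819, 1.411, -0.808]
wrist_force: [-0.7, -0.0, 0.1]
width: -0.004
time: 10.02
tool_pos: [0.3967, -0.2393, 0.0952]
tcp_rot: [-0.819, 1.41, -0.81]
wrist_force: [-0.2, 0.2, -0.1]
width: 0.002
t 10.03 tcp [ 396.7 -239.3   95.2] F [-0.22  0.17 -0.15] w 0.0 q [-0.85  0.25  1.98  0.35  1.33 -1.01]
[[0.005, -0.003, 1.0], [-0.866, 0.501, 0.006], [-0.501, -0.866, -0.0]]
```

View pics/s7.png

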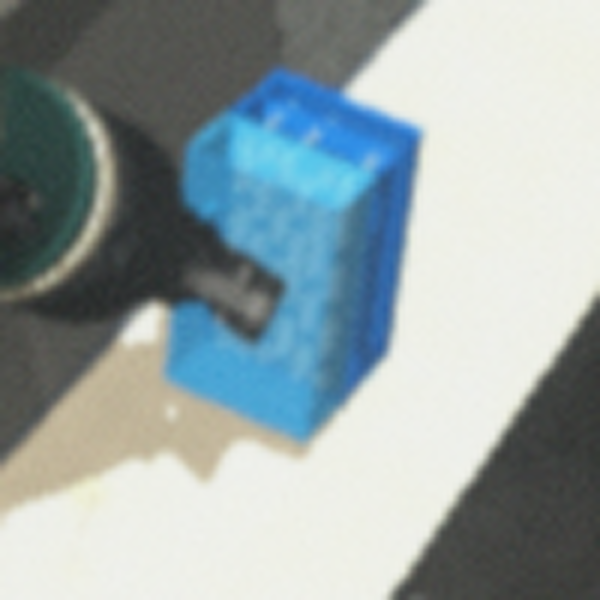

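View pics/t7.png

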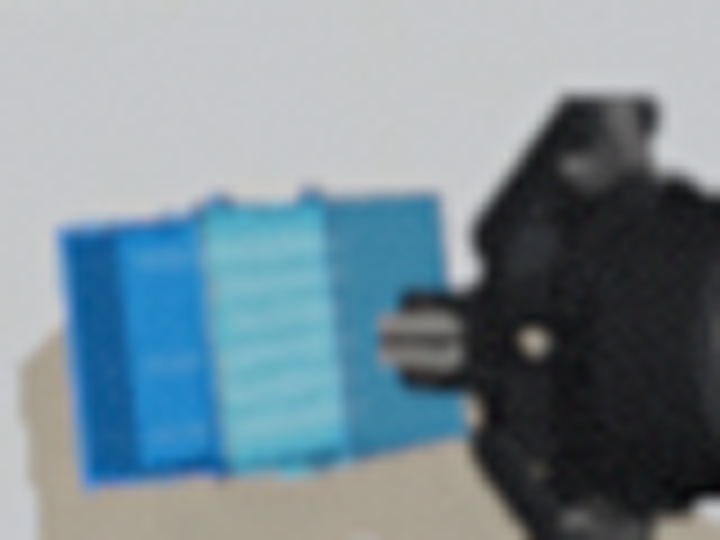

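```bash
python3 -m handwheel '[[-0.0026,0.0015,-0.0003,0,0,0,0],[-0.0026,0.0015,-0.0003,0,0,0,0],[-0.0026,0.0015,-0.0003,0,0,0,0],[-0.0026,0.0015,-0.0003,0,0,0,0],[-0.0026,0.0015,-0.0003,0,0,0,0],[-0.0026,0.0015,-0.0003,0,0,0,0],[0,0,0,0,0,0,0]]';  python3 -c "
from h import *
st()
t=optics.read_camera('top');s=optics.read_camera('side')
crop(t,300,240,410,310,7,'pics/t8.png');crop(s,220,180,340,310,5,'pics/s8.png')
"
```

```text
time: 11.0
tool_pos: [0.3948, -0.2215, 0.0953]
tcp_rot: [-0.819, 1.41, -0.81]
wrist_force: [0.5, 0.3, 0.6]
width: 0.0
t 11.0 tcp [ 394.8 -221.5   95.3] F [0.53 0.27 0.57] w 0.0 q [-0.83  0.23  2.01  0.35  1.32 -1.  ]
[[0.005, -0.003, 1.0], [-0.866, 0.5, 0.006], [-0.5, -0.866, -0.0]]
```

View pics/s8.png

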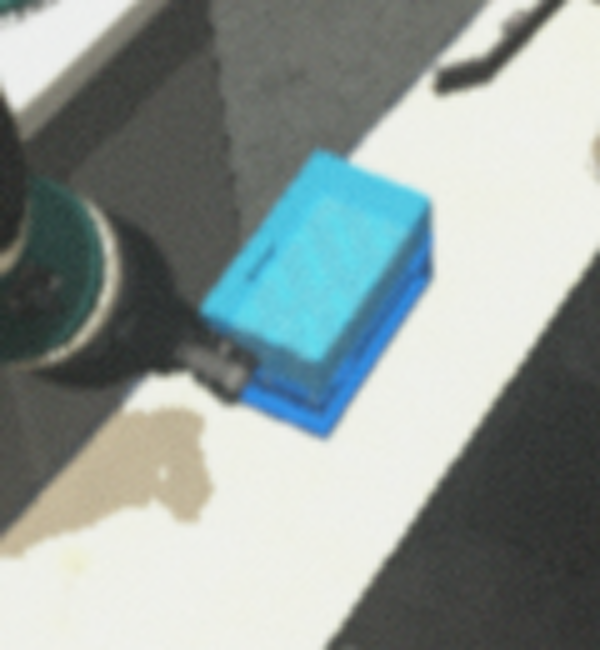

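View pics/t8.png

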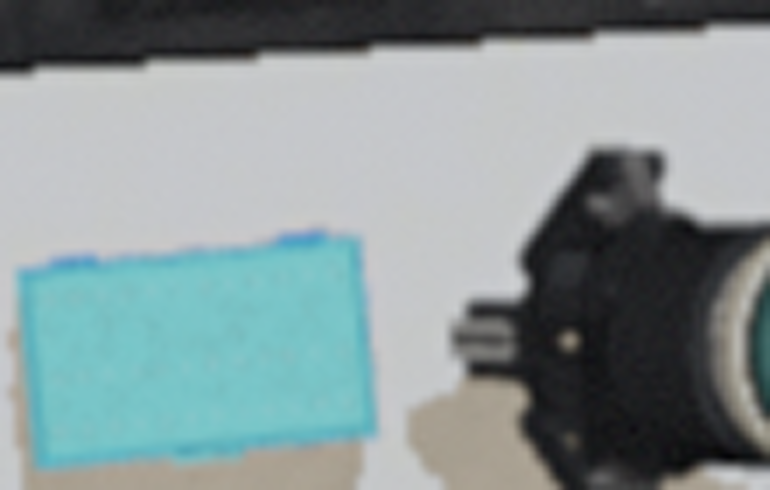

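```bash
cat >> h.py <<'E'
def box():
    t=optics.read_camera('top');P=pts(t);h=cv2.cvtColor(t["image"],cv2.COLOR_RGB2HSV)
    m=((h[...,0]>80)&(h[...,0]<115)&(h[...,1]>90)&(P[...,2]>.06)&(P[...,2]<.085)&(P[...,0]>.3)&(P[...,0]<.48)&(P[...,1]>-.3)&(P[...,1]<.2)).astype(np.uint8)
    c=max(cv2.findContours(m,cv2.RETR_EXTERNAL,cv2.CHAIN_APPROX_NONE)[0],key=cv2.contourArea)
    w=np.array([ray(t,u,v,.072)[:2]*1000 for u,v in c[:,0]],np.float32)
    r=cv2.minAreaRect(w);b=cv2.boxPoints(r);b=b[np.argsort(b[:,1])]
    heel=b[:2].mean(0);toe=b[2:].mean(0);d=toe-heel
    print("centre",np.round(r[0],1),"size",np.round(r[1],1),"yaw deg",round(np.degrees(np.arctan2(-d[0],d[1])),1),"heel",heel.round(1),"toe",toe.round(1));return t
E
python3 -c "
from h import *
t=box()
f=lambda x,y,h:np.round(ray(t,300+(x+.5)/7-.5,240+(y+.5)/7-.5,h)*1000,1)[:2]
print([f(*p,.072) for p in((18,268),(40,468),(376,436),(360,236))])
# rail/stop at bench: bracket crop
crop(t,200,245,280,315,9,'pics/br.png')
"
```

```text
centre [ 387.1 -130.9] size [ 67.7 114.9] yaw deg 6.6 heel [ 393.7 -188. ] toe [380.5 -73.8]
[array([414.8, -69.8]), array([347.3, -78.2]), array([ 359.5, -191.9]), array([ 427. , -185.9])]
```

View pics/br.png

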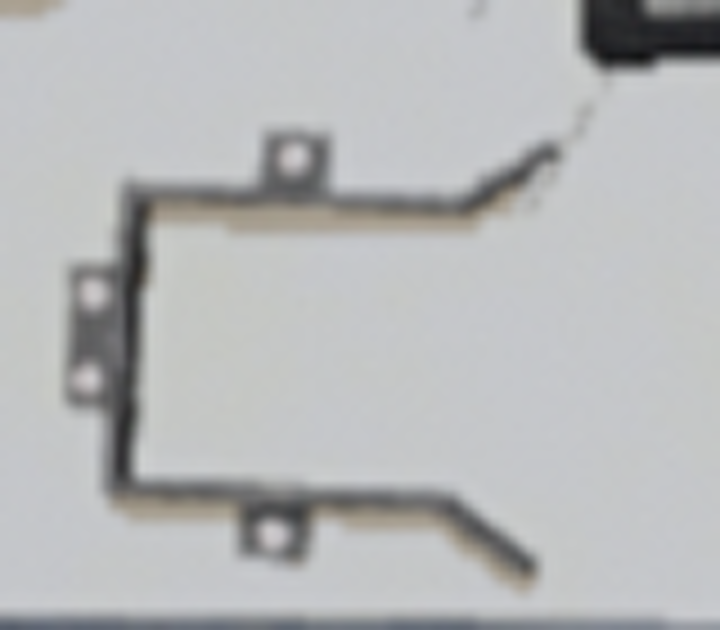

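```bash
python3 -c "
from h import *
t=optics.read_camera('top')
f=lambda x,y,h:np.round(ray(t,200+(x+.5)/9-.5,245+(y+.5)/9-.5,h)*1000,1)[:2]
print([f(*p,.022) for p in((148,196),(465,210),(128,486),(440,496),(148,205),(131,483))])
st()
"
```

```text
[array([440.9, 146.5]), array([438.1,  59.1]), array([361.5, 150. ]), array([359.8,  64.4]), array([438.4, 146.4]), array([362.3, 149.2])]
t 11.2 tcp [ 395.  -221.9   95.3] F [-0.15 -0.45 -0.33] w 0.0 q [-0.83  0.23  2.01  0.35  1.32 -1.  ]
[[0.005, -0.003, 1.0], [-0.866, 0.5, 0.006], [-0.5, -0.866, 0.0]]
```

```bash
python3 -m handwheel '[[0.0155,0.018,-0.002,0,0,0,0],[0.0155,0.018,-0.002,0,0,0,0.35],[0.0155,0.018,-0.002,0,0,0,0.35],[0,0,0,0.052,0.091,0,0.35],[0,0,0,0,0,0,0.35],[0,0,0,0,0,0,0.35]]';  python3 -c "
from h import *
st()
t=box();crop(t,300,240,410,310,7,'pics/t9.png')
"
```

```text
time: 11.95
tool_pos: [0.3893, -0.2355, 0.0256]
tcp_rot: [-0.751, 1.461, -0.89]
wrist_force: [0.7, -0.4, -0.1]
width: 0.353
t 11.95 tcp [ 389.3 -235.5   25.6] F [ 0.66 -0.43 -0.15] w 0.35 q [-0.88  0.32  2.06  0.4   1.18 -1.01]
[[-0.084, 0.049, 0.995], [-0.862, 0.497, -0.097], [-0.5, -0.866, 0.0]]
centre [ 387.1 -130.8] size [ 67.7 115.2] yaw deg 6.6 heel [ 393.7 -188. ] toe [380.5 -73.6]
```

View pics/t9.png

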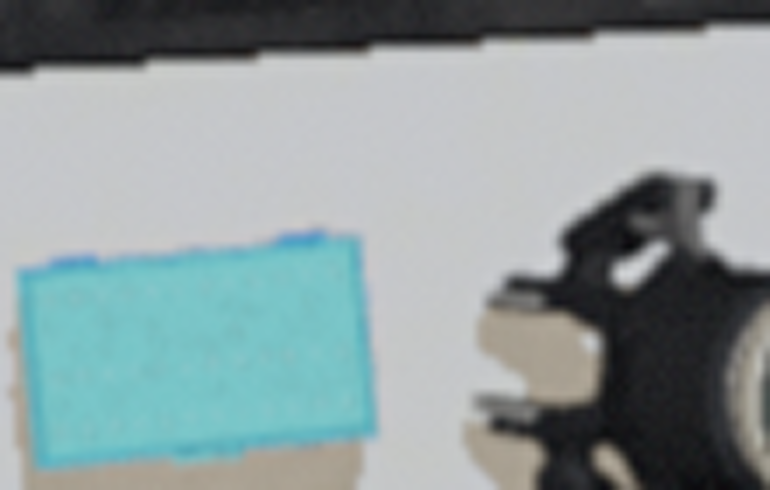

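```bash
python3 -m handwheel '[[-0.0087,0.005,0,0,0,0,0.35],[-0.0087,0.005,0,0,0,0,0.35],[-0.006,0.0035,0,0,0,0,0.35]]'; python3 -m handwheel '[[-0.0035,0.002,0,0,0,0,0.35],[-0.0035,0.002,0,0,0,0,0.35],[-0.0035,0.002,0,0,0,0,0.35],[-0.0035,0.002,0,0,0,0,0.35],[-0.0035,0.002,0,0,0,0,0.35],[-0.0035,0.002,0,0,0,0,0.35],[-0.0035,0.002,0,0,0,0,0.35],[-0.0035,0.002,0,0,0,0,0.35]]';python3 -c "
from h import *
st()
t=box();crop(t,300,240,410,310,7,'pics/t10.png')
"
```

```text
time: 12.38
tool_pos: [0.3916, -0.207, 0.0253]
tcp_rot: [-0.751, 1.462, -0.889]
wrist_force: [0.1, -0.2, 0.3]
width: 0.347
time: 13.38
tool_pos: [0.3948, -0.1758, 0.0254]
tcp_rot: [-0.75, 1.462, -0.89]
wrist_force: [-0.9, -1.1, 0.2]
width: 0.348
t 13.38 tcp [ 394.8 -175.8   25.4] F [-0.93 -1.13  0.22] w 0.35 q [-0.79  0.26  2.14  0.44  1.13 -0.96]
[[-0.086, 0.049, 0.995], [-0.862, 0.498, -0.099], [-0.5, -0.866, -0.001]]
centre [ 391.7 -107.5] size [ 66.7 115.6] yaw deg 3.8 heel [ 395.6 -165.2] toe [387.9 -49.9]
```

View pics/t10.png

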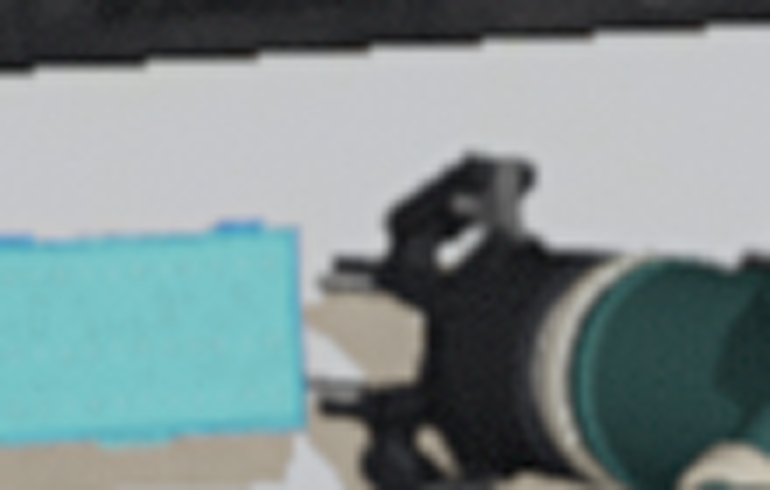

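```bash
python3 -m handwheel '[[-0.0035,0.002,-0.0005,0,0,0,0.35],[-0.0035,0.002,-0.0005,0,0,0,0.35],[-0.0035,0.002,-0.0005,0,0,0,0.35],[-0.0035,0.002,-0.0005,0,0,0,0.35],[-0.0035,0.002,-0.0005,0,0,0,0.35],[-0.0035,0.002,-0.0005,0,0,0,0.35],[-0.0035,0.002,-0.0005,0,0,0,0.35],[-0.0035,0.002,-0.0005,0,0,0,0.35]]';python3 -c "
from h import *
st()
t=box()
"
```

```text
time: 14.42
tool_pos: [0.394, -0.1433, 0.0256]
tcp_rot: [-0.75, 1.462, -0.89]
wrist_force: [-0.2, -1.2, -0.5]
width: 0.349
t 14.43 tcp [ 394.  -143.3   25.6] F [-0.22 -1.17 -0.53] w 0.35 q [-0.75  0.23  2.19  0.46  1.11 -0.94]
[[-0.086, 0.049, 0.995], [-0.862, 0.498, -0.099], [-0.5, -0.866, -0.001]]
centre [397.9 -77.9] size [115.7  67.6] yaw deg -2.8 heel [ 395.1 -135.6] toe [400.7 -20.1]
```

```bash
python3 -m handwheel '[[0.004,-0.002,0,0,0,0,0.35],[0,0,0,-0.049,-0.085,0,0.35],[-0.0035,0.002,0,0,0,0,0.35],[-0.0035,0.002,0,0,0,0,0.35],[-0.0035,0.002,0,0,0,0,0.35],[-0.0035,0.002,0,0,0,0,0.35],[-0.0035,0.002,0,0,0,0,0.35],[-0.0035,0.002,0,0,0,0,0.35]]';python3 -c "
from h import *
st()
t=box()
"
```

```text
time: 15.48
tool_pos: [0.3935, -0.1235, 0.0255]
tcp_rot: [-0.815, 1.413, -0.816]
wrist_force: [0.4, 0.2, -0.9]
width: 0.348
t 15.47 tcp [ 393.5 -123.5   25.5] F [ 0.38  0.24 -0.87] w 0.35 q [-0.7   0.23  2.18  0.44  1.12 -0.97]
[[-0.001, 0.0, 1.0], [-0.866, 0.5, -0.001], [-0.5, -0.866, -0.0]]
centre [395. -59.] size [115.3  66.5] yaw deg -1.4 heel [ 393.6 -116.6] toe [396.4  -1.4]
```

```bash
python3 -m handwheel '[[0,0,0,0.014,0.024,0,0.35],[-0.0035,0.002,0,0,0,0,0.35],[-0.0035,0.002,0,0,0,0,0.35],[-0.0035,0.002,0,0,0,0,0.35],[-0.0035,0.002,0,0,0,0,0.35],[-0.0035,0.002,0,0,0,0,0.35],[-0.0035,0.002,0,0,0,0,0.35],[-0.0035,0.002,0,0,0,0,0.35]]';python3 -c "
from h import *
st()
t=box()
"
```

```text
time: 16.52
tool_pos: [0.3944, -0.0953, 0.0256]
tcp_rot: [-0.797, 1.427, -0.837]
wrist_force: [-0.4, -1.0, -0.6]
width: 0.353
t 16.52 tcp [394.4 -95.3  25.6] F [-0.38 -0.96 -0.61] w 0.35 q [-0.66  0.2   2.22  0.47  1.1  -0.93]
[[-0.025, 0.014, 1.0], [-0.865, 0.5, -0.028], [-0.5, -0.866, -0.0]]
centre [397.2 -31. ] size [116.3  67.2] yaw deg -2.3 heel [394.9 -89.1] toe [399.5  27.1]
```

```bash
python3 -m handwheel '[[-0.0035,0.002,0,-0.007,-0.012,0,0.35],[-0.0035,0.002,0,0,0,0,0.35],[-0.0035,0.002,0,0,0,0,0.35],[-0.0035,0.002,0,0,0,0,0.35],[-0.0035,0.002,0,0,0,0,0.35],[-0.0035,0.002,0,0,0,0,0.35],[-0.0035,0.002,0,0,0,0,0.35],[-0.0035,0.002,0,0,0,0,0.35]]';python3 -c "
from h import *
st()
t=box();crop(t,200,235,340,315,5.5,'pics/t11.png')
"
```

```text
time: 17.58
tool_pos: [0.3949, -0.0631, 0.0257]
tcp_rot: [-0.806, 1.42, -0.826]
wrist_force: [-1.2, -0.1, -1.0]
width: 0.35
t 17.57 tcp [394.9 -63.1  25.7] F [-1.17 -0.14 -1.02] w 0.35 q [-0.6   0.17  2.25  0.49  1.08 -0.9 ]
[[-0.013, 0.007, 1.0], [-0.866, 0.5, -0.015], [-0.5, -0.866, -0.0]]
centre [396.7   0.9] size [116.7  66.6] yaw deg -1.3 heel [395.4 -57.4] toe [398.1  59.3]
```

View pics/t11.png

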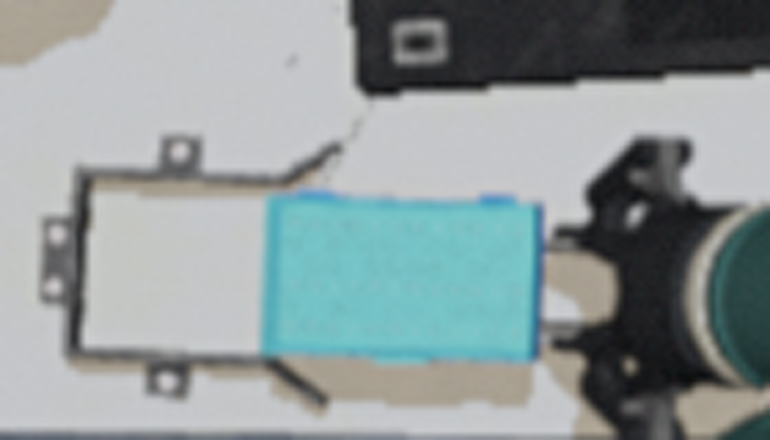

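```bash
python3 -m handwheel '[[-0.0035,0.002,0,0.004,0.007,0,0.35],[-0.0035,0.002,0,0,0,0,0.35],[-0.0035,0.002,0,0,0,0,0.35],[-0.0035,0.002,0,0,0,0,0.35],[-0.0035,0.002,0,0,0,0,0.35],[-0.0035,0.002,0,0,0,0,0.35],[-0.0035,0.002,0,0,0,0,0.35],[-0.0035,0.002,0,0,0,0,0.35]]';python3 -c "
from h import *
st()
t=box()
"
```

```text
time: 18.62
tool_pos: [0.3956, -0.0309, 0.0259]
tcp_rot: [-0.801, 1.424, -0.832]
wrist_force: [0.8, -0.9, -1.2]
width: 0.35
t 18.62 tcp [395.6 -30.9  25.9] F [ 0.81 -0.89 -1.17] w 0.35 q [-0.54  0.15  2.29  0.53  1.05 -0.86]
[[-0.02, 0.011, 1.0], [-0.866, 0.5, -0.023], [-0.5, -0.866, -0.0]]
centre [398.   33.2] size [116.4  67.2] yaw deg -1.4 heel [396.6 -25. ] toe [399.4  91.4]
```

```bash
python3 -m handwheel '[[-0.0035,0.002,0,0,0,0,0.35],[-0.0035,0.002,0,0,0,0,0.35],[-0.0035,0.002,0,0,0,0,0.35],[-0.0035,0.002,0,0,0,0,0.35],[-0.0035,0.002,0,0,0,0,0.35],[-0.0035,0.002,0,0,0,0,0.35],[-0.0035,0.002,0,0,0,0,0.35],[-0.0035,0.002,0,0,0,0,0.35]]';python3 -c "
from h import *
st()
t=box()
"; python3 -m handwheel '[[-0.0017,0.001,0,0,0,0,0.35],[-0.0017,0.001,0,0,0,0,0.35],[-0.0017,0.001,0,0,0,0,0.35],[-0.0017,0.001,0,0,0,0,0.35],[-0.0017,0.001,0,0,0,0,0.35],[-0.0017,0.001,0,0,0,0,0.35],[-0.0017,0.001,0,0,0,0,0.35],[-0.0017,0.001,0,0,0,0,0.35]]';python3 -c "
from h import *
st()
t=box();crop(t,200,235,340,315,5.5,'pics/t12.png')
"
```

```text
time: 19.68
tool_pos: [0.3964, 0.0014, 0.0261]
tcp_rot: [-0.801, 1.424, -0.832]
wrist_force: [0.5, -1.2, -0.6]
width: 0.352
t 19.68 tcp [396.4   1.4  26.1] F [ 0.49 -1.18 -0.63] w 0.35 q [-0.47  0.12  2.32  0.56  1.02 -0.82]
[[-0.02, 0.011, 1.0], [-0.866, 0.5, -0.023], [-0.5, -0.866, -0.0]]
centre [398.9  65. ] size [117.   67.5] yaw deg -1.9 heel [397.    6.6] toe [400.9 123.5]
time: 20.72
tool_pos: [0.3968, 0.0169, 0.026]
tcp_rot: [-0.801, 1.424, -0.832]
wrist_force: [-0.3, -1.0, 0.8]
width: 0.351
t 20.73 tcp [396.8  16.9  26. ] F [-0.3  -1.05  0.81] w 0.35 q [-0.44  0.11  2.33  0.57  1.01 -0.8 ]
[[-0.02, 0.011, 1.0], [-0.866, 0.5, -0.023], [-0.5, -0.866, -0.0]]
centre [399.7  82.1] size [118.6  67.6] yaw deg -1.4 heel [398.3  22.8] toe [401.1 141.3]
```

View pics/t12.png

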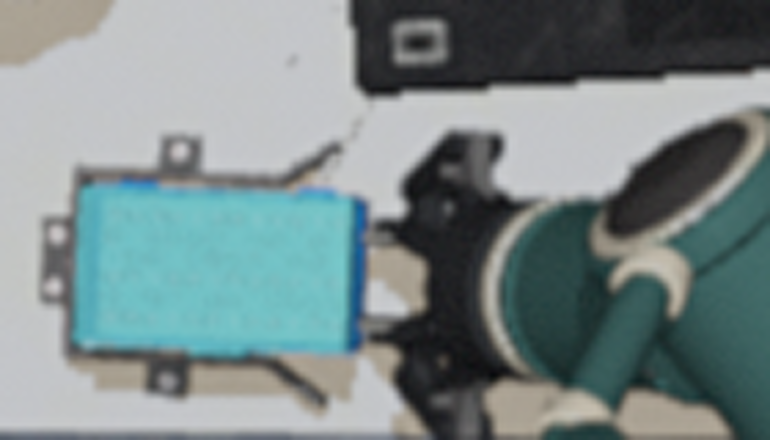

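```bash
for i in 1; do python3 -m handwheel '[[-0.0009,0.0005,0,0,0,0,0.35],[-0.0009,0.0005,0,0,0,0,0.35],[-0.0009,0.0005,0,0,0,0,0.35],[-0.0009,0.0005,0,0,0,0,0.35]]'; done;  python3 -m handwheel '[[-0.0009,0.0005,0,0,0,0,0.35],[0,0,0,0,0,0,0.35]]'; python3 -c "
from h import *
st()
t=box()"
```

```text
time: 21.28
tool_pos: [0.3968, 0.021, 0.026]
tcp_rot: [-0.801, 1.424, -0.832]
wrist_force: [0.8, -2.6, -0.3]
width: 0.351
time: 21.52
tool_pos: [0.3968, 0.0221, 0.026]
tcp_rot: [-0.801, 1.425, -0.832]
wrist_force: [-0.9, -0.0, 0.3]
width: 0.35
t 21.52 tcp [396.8  22.1  26. ] F [-0.89 -0.    0.31] w 0.35 q [-0.43  0.11  2.33  0.58  1.01 -0.79]
[[-0.02, 0.011, 1.0], [-0.865, 0.5, -0.023], [-0.501, -0.866, -0.0]]
centre [399.7  86.6] size [118.5  67.5] yaw deg -1.4 heel [398.3  27.3] toe [401.1 145.8]
```

```bash
for i in 1; do python3 -m handwheel '[[-0.0005,0.0003,0,0,0,0,0.35],[-0.0005,0.0003,0,0,0,0,0.35]]';  python3 -m handwheel '[[-0.0005,0.0003,0,0,0,0,0.35],[-0.0005,0.0003,0,0,0,0,0.35]]'; done; python3 -c "
from h import *
st()
t=box()"
```

```text
time: 21.82
tool_pos: [0.3969, 0.0231, 0.026]
tcp_rot: [-0.801, 1.424, -0.832]
wrist_force: [0.2, -1.7, 0.2]
width: 0.35
time: 22.08
tool_pos: [0.3969, 0.0243, 0.026]
tcp_rot: [-0.801, 1.424, -0.832]
wrist_force: [0.1, -0.8, 0.2]
width: 0.349
t 22.07 tcp [396.9  24.3  26. ] F [ 0.08 -0.8   0.17] w 0.35 q [-0.42  0.11  2.33  0.58  1.01 -0.79]
[[-0.02, 0.011, 1.0], [-0.866, 0.5, -0.023], [-0.5, -0.866, -0.0]]
centre [399.7  88.5] size [118.5  67.5] yaw deg -1.4 heel [398.3  29.3] toe [401.2 147.7]
```

Still moving; keep on in small steps until the force rises.

```bash
python3 -m handwheel '[[-0.0005,0.0003,0,0,0,0,0.35],[0,0,0,0,0,0,0.35]]';  python3 -m handwheel '[[-0.0005,0.0003,0,0,0,0,0.35],[0,0,0,0,0,0,0.35]]';  python3 -m handwheel '[[-0.0005,0.0003,0,0,0,0,0.35],[0,0,0,0,0,0,0.35]]';python3 -c "
from h import *
st()
t=box();crop(t,200,245,280,315,9,'pics/t13.png')
s=optics.read_camera('side');crop(s,290,140,390,240,6,'pics/s13.png')"
```

```text
time: 22.38
tool_pos: [0.397, 0.0247, 0.026]
tcp_rot: [-0.801, 1.424, -0.833]
wrist_force: [-1.6, -2.9, 0.9]
width: 0.347
time: 22.62
tool_pos: [0.397, 0.0249, 0.026]
tcp_rot: [-0.802, 1.423, -0.833]
wrist_force: [-1.7, -5.4, 2.1]
width: 0.349
time: 22.88
tool_pos: [0.3971, 0.025, 0.026]
tcp_rot: [-0.803, 1.423, -0.834]
wrist_force: [-2.6, -7.6, 3.5]
width: 0.35
t 22.88 tcp [397.1  25.   26. ] F [-2.64 -7.64  3.47] w 0.35 q [-0.42  0.11  2.33  0.58  1.   -0.79]
[[-0.019, 0.011, 1.0], [-0.867, 0.498, -0.022], [-0.498, -0.867, 0.0]]
centre [399.8  89.2] size [118.1  67.5] yaw deg -1.5 heel [398.3  30.1] toe [401.3 148.2]
```

View pics/t13.png

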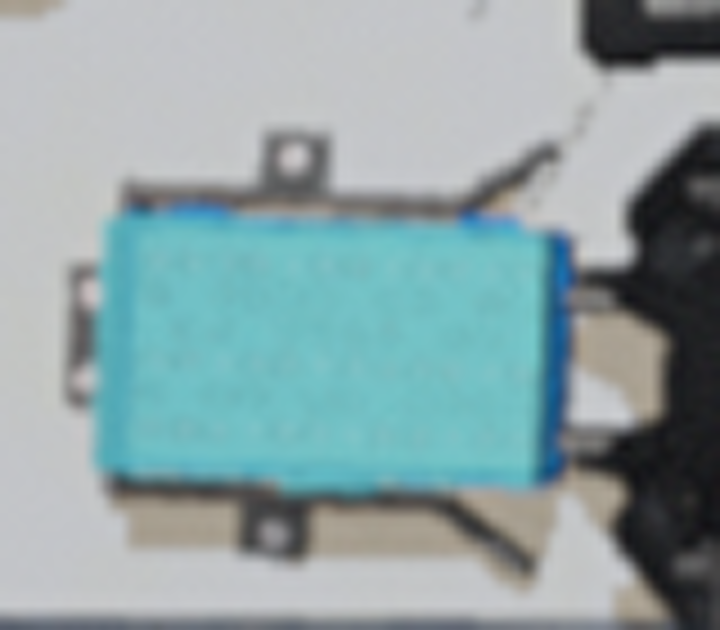

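View pics/s13.png

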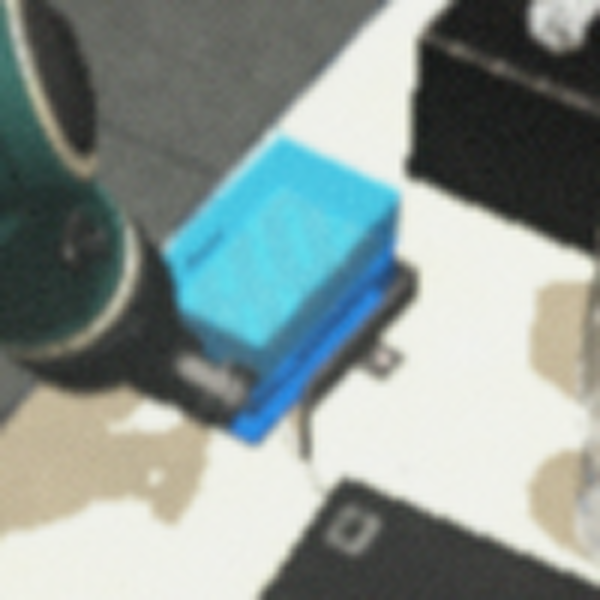

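```bash
python3 -m handwheel '[[0.0007,-0.0004,0,0,0,0,0.35],[0.0007,-0.0004,0,0,0,0,0.35],[0.002,-0.001,0,0,0,0,0.35],[0.009,-0.005,0,0,0,0,0.35],[0.025,-0.015,0,0,0,0,0.35],[0.025,-0.015,0,0,0,0,0.35],[0,-0.04,0,0,0,0,0.35],[0,0,0,0,0,0,0.35]]';python3 -c "
from h import *
st()
t=box();crop(t,200,235,340,315,5.5,'pics/t14.png')
s=optics.read_camera('side');cv2.imwrite('pics/s14.png',s['image'][:,:,::-1])"
```

```text
time: 23.98
tool_pos: [0.3972, -0.0692, 0.063]
tcp_rot: [-0.799, 1.421, -0.838]
wrist_force: [0.2, -0.4, 0.3]
width: 0.354
t 23.98 tcp [397.2 -69.2  63. ] F [ 0.23 -0.44  0.26] w 0.35 q [-0.61  0.11  2.24  0.48  1.15 -0.86]
[[-0.02, 0.016, 1.0], [-0.867, 0.498, -0.025], [-0.498, -0.867, 0.004]]
centre [399.7  89. ] size [118.4  67.4] yaw deg -1.4 heel [398.3  29.8] toe [401.1 148.2]
```

View pics/t14.png

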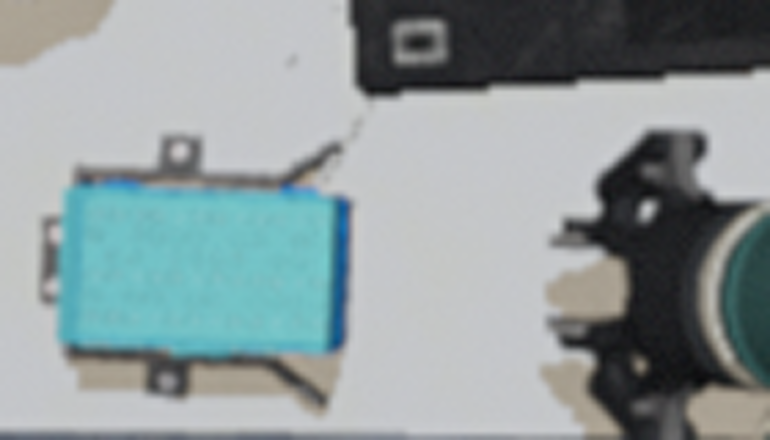

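View pics/s14.png

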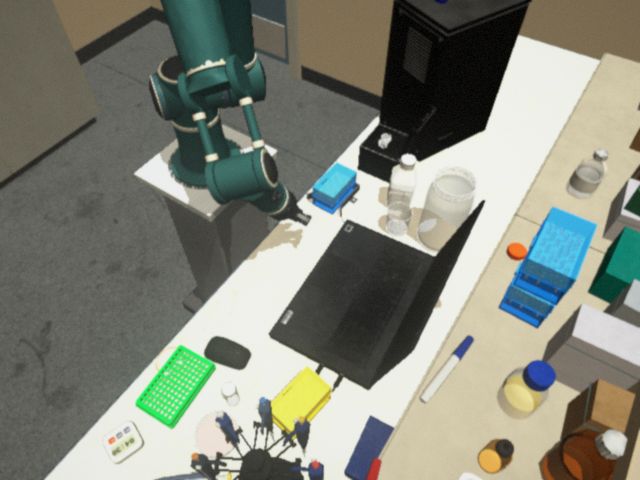

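```bash
python3 -c "
from h import *
t=optics.read_camera('top');P=pts(t)
m=(P[...,0]>.37)&(P[...,0]<.43)&(P[...,1]>.045)&(P[...,1]<.135)
for a,b in((.37,.39),(.39,.41),(.41,.43)):
  k=m&(P[...,0]>a)&(P[...,0]<b);print(np.median(P[k][:,2]).round(4))
workorder.finish_job()"
```

```text
0.0724
0.0723
0.0722
the job is handed in; nothing more can be done
```

The job is done and handed in at about 24 s of the 72 s allowed. I swung the lid shut while the box stood on end, then pushed the box over its heel onto its feet. After that I steered it into the bracket with two fingertips until it met the stop.

**Final checks:**
- **At the stop:** in the last three half-millimetre nudges the tip advanced only about 0.1–0.4 mm each, while the push force rose from 3 to about 8 N. The box did not move when I backed the fingers off (centre 89.2 mm, then 89.0 mm).
- **Lid:** the top face reads 72.2–72.4 mm across its whole width, so the lid is shut.
- **Angle:** the box sits at about −1.4°, against roughly −1.7° estimated for the bracket.
- **Other things on the bench:** comparing pictures by eye, nothing else moved. I did not measure them.
- **Forces:** the highest wrist force in the end-of-move readings was about 9 N.

**One disagreement:** the camera puts the toe at y = 148.2 mm, but I had expected the home position at 145.8 mm from the bracket image. The difference of about 2 mm is the size of the calibration error. I went by the force rise and stalled advance rather than the image.

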